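# Fetch the amber jar from behind the flasks

## Robot

A 6-joint arm with a two-finger parallel gripper is mounted at the origin on the work surface. World frame = base frame: x ahead of the robot, y to its left, z up, the work surface at z = 0. Lengths are in m, angles in rad, forces in N, time in s.
With the tool pointing down it reaches from about 0.3 to 0.775 m from the base axis. Payload 14.6 kg.
Tool frame: the origin (TCP) lies at the very end of the fingers, on their centre line; the grasp point (between the pads) lies 19 mm behind it; z points along the fingers, y is the line along which they close (so a half turn about z gives the same grasp; the last joint's range is limited). The gripper opens to 94 mm and grips with 3 to 60 N. Pads are 16 mm wide; open, the fingers measure 119 mm over their backs; the gripper's body (75 mm by 177 mm) begins 78 mm behind the grasp point.
Start: joints at [-1.363, 0.3, 1.521, -0, 1.321, -0.067], TCP at [0.149, -0.529, 0.184] pointing down, gripper open.
Joint ranges: [-3.03, 3.03], [-0.79, 2.21], [0.23, 2.52], [-1.04, 4.18], [0, 3.07], [-2.55, 2.55]. Speed limits (rad/s): [2.22, 2.22, 2.57, 3.14, 3.14, 3.14].

## Interface

Orientations are given as [roll, pitch, yaw] about the fixed x, y, z axes, in that order (R = Rz(yaw) Ry(pitch) Rx(roll)).
In Python, from station import ctrl gives the robot as it stands.
- The arm moves only by the shell command python3 -m pendant 'ROWS' [OPENING] [FORCE]. ROWS is JSON, a list of rows, each a list of 2 entries, a list of its own where there are three numbers: the shift along the world's x, y, z in cm, then the turn about the world's z in rad. A call has 1 to 20 rows; each row shifts and turns the commanded pose from where the row before left it; what a row does not reach is not made up. A row lasts 1/12 s, in which the tool goes at most 41.7 mm and 7.16 degrees, less where a joint would pass 70% of its speed; a pose out of reach is approached as far as the arm can. A call is refused whole if a number of a shift passes 4.17 or a number of a turn 0.125, either way. A call with a gripper value outside its range is refused whole. OPENING is the opening, from 0 (shut) to 1 (fully open), set as the call begins (- or left out, the last holds). The fingers move at their own pace and stop on an object; FORCE is the grip in N (left out, the last holds). Time passes only in rows, so rows that do not move let the fingers close. It gives the time, the measured TCP pose, the force, the opening and the grip force at its end, in the units of the state.
- ctrl.get_obs(): the state, without advancing time (a new reading comes with each control period).
- ctrl.camera(name): name is "side" or "top" or "wrist"; returns a dict with "color" (420x560x3 uint8, red, green, blue), "intrinsics" (3x3 intrinsics, pixels), "camera_from_world" (4x4, takes a point from world to camera coordinates). Camera axes: x right, y down, z forward; pixel columns grow to the right and rows downward; lengths in m; the calibration is good to about 2 mm. A picture is of the moment at which its call begins. There is no depth.
- ctrl.hand_in(): hands the job in; it is judged then, once.
The state is a dict: "time_s": time; "qpos": joint angles; "joint_vel": joint speeds; "tau": joint torques, N m; "ee_pos": TCP position; "eef_rot": TCP orientation; "force": force on the tool from outside, world axes, zero at the start; "moment": the same for the moment, N m; "grip_width": finger opening in m; "grip_force": force on a finger pad.
Only numpy, scipy, OpenCV 4.12 (cv2) and the standard library are available. Lean on these libraries where they do the work, as an engineer would, in place of code of your own. Each camera call takes 0.05 s, during which the arm holds its last target. There are 200 camera calls.

## Task

The amber jar is hemmed in behind three steel flasks: stand all three flasks upright in the orange tray, then put the amber jar upright on the middle of the balance pan, and only after that stand each flask back, centred on the pad that has the colour of its lid. Set everything down gently, tip nothing over, and leave the white jar where it is.

Things in the scene. Friction and masses are not known exactly. Their poses are not given: they have to be found in the camera images.
- flask_red: steel flask with a red lid, loose, round, upright, 160 mm tall, 0.2 to 0.4 kg; body 56 mm in diameter up to 116 mm, then a short shoulder, then the red lid, 48 mm in diameter, from 126 to 160 mm (take it by the lid, from above). Origin: centre of its underside, z up its axis. It starts on the red pad
- flask_blue: steel flask with a blue lid, loose, round, upright, 160 mm tall, 0.2 to 0.4 kg; body 56 mm in diameter up to 116 mm, then a short shoulder, then the blue lid, 48 mm in diameter, from 126 to 160 mm (take it by the lid, from above). Origin: centre of its underside, z up its axis. It starts on the blue pad
- flask_green: steel flask with a green lid, loose, round, upright, 160 mm tall, 0.2 to 0.4 kg; body 56 mm in diameter up to 116 mm, then a short shoulder, then the green lid, 48 mm in diameter, from 126 to 160 mm (take it by the lid, from above). Origin: centre of its underside, z up its axis. It starts on the green pad
- pad_red: red rectangular pad, fixed, 68 mm along its x axis, 84 mm along its y axis, 3 mm thick, lying on a grey storage board 6 mm thick, so that its top is 9 mm above the bench. Origin: centre of its underside. The three pads lie in a row 95 mm apart along the pad's y axis, in any colour order; the pad's x axis points level from the row towards the back of the board, where the jars stand about 61 mm behind the row and a 26 mm high lip lies 100 mm behind it
- pad_blue: blue rectangular pad, fixed, 68 mm along its x axis, 84 mm along its y axis, 3 mm thick, lying on a grey storage board 6 mm thick, so that its top is 9 mm above the bench. Origin: centre of its underside. The three pads lie in a row 95 mm apart along the pad's y axis, in any colour order; the pad's x axis points level from the row towards the back of the board, where the jars stand about 61 mm behind the row and a 26 mm high lip lies 100 mm behind it
- pad_green: green rectangular pad, fixed, 68 mm along its x axis, 84 mm along its y axis, 3 mm thick, lying on a grey storage board 6 mm thick, so that its top is 9 mm above the bench. Origin: centre of its underside. The three pads lie in a row 95 mm apart along the pad's y axis, in any colour order; the pad's x axis points level from the row towards the back of the board, where the jars stand about 61 mm behind the row and a 26 mm high lip lies 100 mm behind it
- jar_amber: amber jar with a black lid, loose, round, 47 mm in diameter, 48 mm tall, 0.1 to 0.15 kg, on the grey board (6 mm above the bench) close behind the middle one of the three flasks. Origin: centre of its underside, z up
- jar_white: white jar with a white lid, loose, same size as the amber jar, on the board about 105 mm to the side of it; a bystander
- tray: shallow orange tray, fixed, 330 mm along its x axis, 150 mm along its y axis, 30 mm high, walls and floor 5 mm thick (inside 320 by 140 mm, inner floor 5 mm above the bench). Origin: centre of its underside. It stands to the left or to the right of the grey board; room for the three flasks in a row along its x axis, 95 mm apart
- balance: white laboratory balance, fixed, with a round flat steel pan 120 mm in diameter whose top is 70 mm above the bench; the housing below is 51 mm high, 190 mm wide along y and reaches from 170 mm on the -x side to 100 mm on the +x side of the pan's axis. Origin: on the bench directly below the centre of the pan. It stands on the other side of the board from the tray
Things that resemble listed ones, but are neither listed nor needed, are in the scene too. Leave any black look-alike of the flask_red alone.

How it is judged:
By the outcome, as a careful person would: the job done as asked, in the order asked, and still so for the second after the job is handed in, with the robot touching nothing.
It also fails if it takes over 136 s, if anything falls off the work surface, if the arm or the gripper's body presses on something with over 40 N, if the wrist force passes 120 N, or if a joint passes its speed limit or range.

## Working session

There is one attempt and no reset: what is moved stays moved. The work goes in short steps, Python scripts to look and compute and a shell command to move; the robot and the scene stay as the last step left them, time stands still between calls to the robot, and variables do not carry over. Pictures are saved under pics/ and viewed, at most 15 in all, crops included, and the job is handed in when it is done.

```bash
ls; mkdir -p pics; cat > h.py <<'E'
import numpy as np, cv2
from station import ctrl
def cam(n):
    d=ctrl.camera(n); return d["color"],np.array(d["intrinsics"]),np.array(d["camera_from_world"])
def save(img,p): cv2.imwrite(p,cv2.cvtColor(img,cv2.COLOR_RGB2BGR))
def ray(uv,K,T,z):
    R,t=T[:3,:3],T[:3,3]; c=-R.T@t; d=R.T@np.linalg.solve(K,[uv[0],uv[1],1.]); return c+d*(z-c[2])/d[2]
def proj(p,K,T):
    q=K@(T[:3,:3]@np.array(p)+T[:3,3]); return q[:2]/q[2]
E
python3 - <<'E'
from h import *
for n in("top","side"):
    c,K,T=cam(n); save(c,f"pics/{n}0.png"); np.savez(f"{n}0.npz",c=c,K=K,T=T); print(n,-T[:3,:3].T@T[:3,3],T[2,:3])
o=ctrl.get_obs(); print(o["time_s"],o["ee_pos"],o["eef_rot"],o["grip_width"])
E
```

```text
pics
top [0.41657235 0.00855963 1.01275237] [ 0.10741385 -0.02555779 -0.99388584]
side [0.79591643 0.56375236 0.6981057 ] [-0.32512737 -0.62473592 -0.70992762]
0.1 [ 0.14918627 -0.52912996  0.18345254] [-3.14059539e+00 -6.49394311e-05  2.74773764e-01] 0.09431218736263536
```

View pics/top0.png

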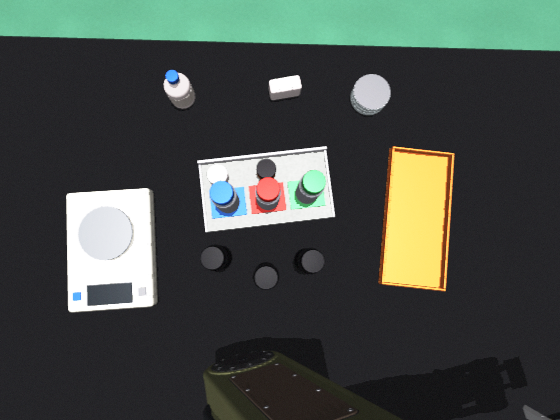

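View pics/side0.png

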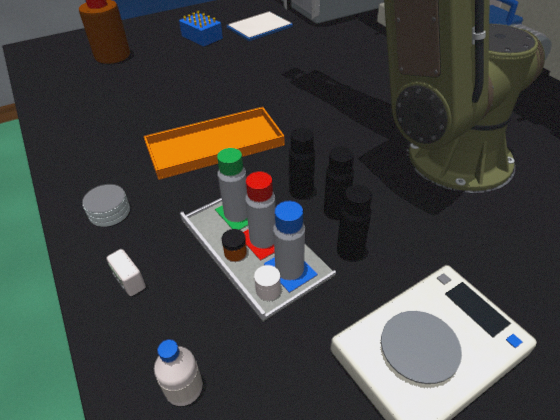

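The top view shows lids blue (222,193), red (268,188) and green (313,182). The amber jar's black lid is at (266,170) and the white jar is at (217,175). The pan is at (106,233) and the tray at (418,218). Three black look-alike flasks stand at (212,258), (266,278) and (312,261), and there is a blue-capped bottle at (173,76). The side view agrees, with the amber jar at (234,245).

```bash
cat >> h.py <<'E'
def blob(m,near=None,amin=40):
    n,l,s,c=cv2.connectedComponentsWithStats(m.astype(np.uint8)); ks=[k for k in range(1,n) if s[k,4]>=amin]
    k=min(ks,key=lambda k:np.hypot(*(c[k]-near))) if near is not None else max(ks,key=lambda k:s[k,4])
    return l==k
def circ(m):
    ct=max(cv2.findContours(m.astype(np.uint8),cv2.RETR_EXTERNAL,cv2.CHAIN_APPROX_NONE)[0],key=cv2.contourArea)
    return ct[:,0,:]
E
python3 - <<'E'
from h import *
f=np.load("top0.npz"); c,K,T=f["c"],f["K"],f["T"]; save(cv2.resize(c[130:300,150:350],None,fx=3.5,fy=3.5,interpolation=2),"pics/crop.png")
g=np.load("side0.npz"); cs,Ks,Ts=g["c"],g["K"],g["T"]; save(cv2.resize(cs[140:310,170:370],None,fx=3.5,fy=3.5,interpolation=2),"pics/crops.png")
for n,p in dict(blue=(222,193),red=(268,188),green=(313,182),pan=(106,233),tray=(418,218)).items():
    print(n,c[p[1],p[0]],[tuple(c[p[1]+d,p[0]]) for d in(-8,8,16)])
h=cv2.cvtColor(c,cv2.COLOR_RGB2HSV)
m=blob((h[...,0]>8)&(h[...,0]<25)&(h[...,1]>120)&(h[...,2]>90),(418,218))
r=cv2.minAreaRect(circ(m)); print("tray",r,[ray(q,K,T,.03).round(4) for q in cv2.boxPoints(r)], ray(r[0],K,T,.03))
E
```

```text
blue [126 212 255] [(np.uint8(119), np.uint8(206), np.uint8(255)), (np.uint8(126), np.uint8(214), np.uint8(255)), (np.uint8(77), np.uint8(79), np.uint8(84))]
red [254 130 122] [(np.uint8(254), np.uint8(121), np.uint8(115)), (np.uint8(254), np.uint8(133), np.uint8(125)), (np.uint8(151), np.uint8(153), np.uint8(160))]
green [175 254 215] [(np.uint8(166), np.uint8(253), np.uint8(206)), (np.uint8(182), np.uint8(254), np.uint8(222)), (np.uint8(80), np.uint8(81), np.uint8(85))]
pan [229 232 237] [(np.uint8(229), np.uint8(231), np.uint8(236)), (np.uint8(228), np.uint8(230), np.uint8(236)), (np.uint8(229), np.uint8(232), np.uint8(237))]
tray [255 233 119] [(np.uint8(255), np.uint8(232), np.uint8(118)), (np.uint8(255), np.uint8(233), np.uint8(119)), (np.uint8(255), np.uint8(231), np.uint8(116))]
tray ((417.1581726074219, 218.2726593017578), (68.14229583740234, 140.71044921875), 4.573921203613281) [array([ 0.3471, -0.2527,  0.03  ]), array([ 0.6802, -0.2836,  0.03  ]), array([ 0.6703, -0.4485,  0.03  ]), array([ 0.3366, -0.4115,  0.03  ])] [ 0.50550371 -0.34866076  0.03      ]
```

View pics/crop.png

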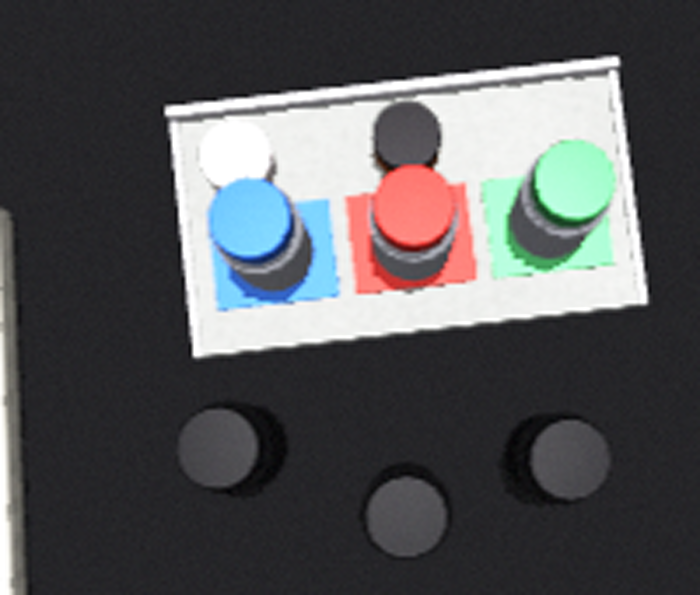

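View pics/crops.png

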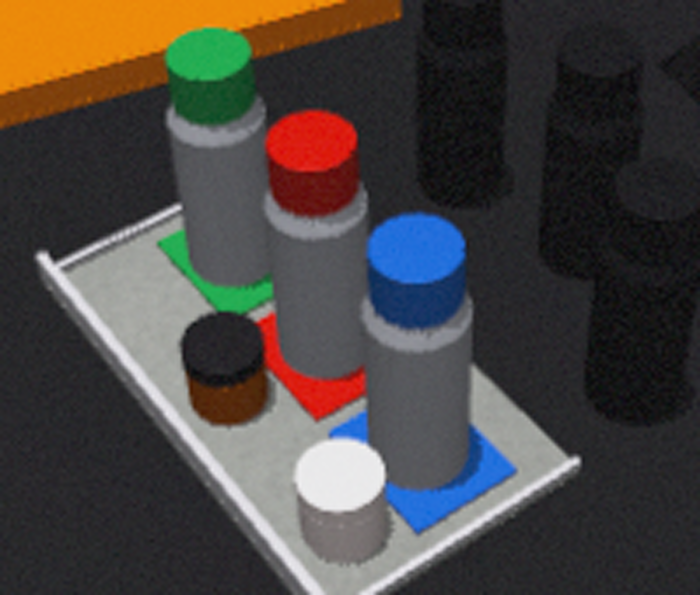

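The crops confirm the choice. The coloured lids are blue (222,193), red (268,189) and green (314,182), and the black-lidded jar in the side view has an amber body. The three black flasks stand clear in front of the board.

```bash
cat >> h.py <<'E'
def hough(c,near,r,z,K,T):
    S=6;W=int(r*2.2)+4;x0,y0=int(near[0])-W,int(near[1])-W
    g=cv2.resize(c[y0:y0+2*W,x0:x0+2*W],None,fx=S,fy=S,interpolation=cv2.INTER_CUBIC)
    best=None
    for ch in range(3):
        q=cv2.HoughCircles(cv2.GaussianBlur(g[...,ch],(9,9),2),cv2.HOUGH_GRADIENT_ALT,1.5,20,param1=150,param2=.6,minRadius=int(.88*r*S),maxRadius=int(1.15*r*S))
        if q is None: continue
        for a in q.reshape(-1,q.shape[-1])[:,:3]:
            u=(a[:2]+.5)/S-.5+[x0,y0]; d=np.hypot(*(u-near))
            if best is None or d<best[0]: best=(d,u,a[2]/S)
    if best is None: return None
    return ray(best[1],K,T,z).round(4),best[1].round(1),round(float(best[2]),2)
def rad(p,R,K,T): return np.hypot(*(proj(np.array(p)+[0,R,0],K,T)-proj(p,K,T)))
E
python3 - <<'E'
from h import *
f=np.load("top0.npz"); c,K,T=f["c"],f["K"],f["T"]; g=np.load("side0.npz");Ks,Ts=g["K"],g["T"]
sd=dict(blue=(288.6,212),red=(259.1,180.3),green=(230,155.7))
for n,uv,R,z in [("blue",(221.7,192.6),.024,.169),("red",(267.7,188.9),.024,.169),("green",(313.7,181.7),.024,.169),("amber",(266,169),.0235,.054),("white",(217,174),.0235,.054),("pan",(106,233),.06,.07),("k1",(212,258),.024,.16),("k2",(266,278),.024,.16),("k3",(312,261),.024,.16)]:
    p=ray(uv,K,T,z); r=rad(p,R,K,T); print(n,p.round(4),round(r,2),hough(c,uv,r,z,K,T), ray(sd[n],Ks,Ts,z).round(4) if n in sd else "")
# tray corners: rim outer contour
m=(c[...,0].astype(int)-c[...,2]>60)&(np.arange(560)[None]>370)&(np.arange(420)[:,None]<310)&(np.arange(420)[:,None]>130)
a=circ(blob(m)); q=cv2.approxPolyDP(cv2.convexHull(a),6,True)[:,0]; print("tray",[(tuple(u),ray(u,K,T,.03)[:2].round(4),ray(u,K,T,0)[:2].round(4)) for u in q])
fl=circ(blob(m&(c[...,1]>200))); r=cv2.minAreaRect(fl); print([ray(u,K,T,.005)[:2].round(4) for u in cv2.boxPoints(r)],ray(r[0],K,T,.005))
# board lower front edge corners from crop
P=[((np.array(u)+.5)/3.5-.5+[150,130]) for u in((196,356),(648,301))]; a,b=[ray(u,K,T,.006) for u in P]; print("board",a,b,np.arctan2(b[0]-a[0],-(b[1]-a[1])))
E
```

```text
blue [0.5383 0.0987 0.169 ] 11.94 (array([0.5393, 0.1015, 0.169 ]), array([220.3, 192.1]), 11.37) [0.5426 0.1037 0.169 ]
red [0.5476 0.0061 0.169 ] 11.86 (array([0.5472, 0.0068, 0.169 ]), array([267.3, 189.1]), 12.28) [0.5495 0.0069 0.169 ]
green [ 0.5641 -0.0872  0.169 ] 11.77 (array([ 0.5644, -0.088 ,  0.169 ]), array([314.1, 181.6]), 11.96) [ 0.566  -0.0853  0.169 ]
amber [0.6118 0.0105 0.054 ] 10.17 (array([0.6122, 0.0109, 0.054 ]), array([265.8, 168.8]), 9.91) 
white [0.5979 0.123  0.054 ] 10.25 None 
pan [0.4576 0.3621 0.07  ] 27.41 None 
k1 [0.4069 0.1153 0.16  ] 12.03 (array([0.4073, 0.1151, 0.16  ]), array([212.1, 257.8]), 11.28) 
k2 [0.3687 0.0065 0.16  ] 12.01 (array([0.3695, 0.0063, 0.16  ]), array([266.1, 277.6]), 11.38) 
k3 [ 0.4038 -0.0856  0.16  ] 11.89 (array([ 0.4036, -0.0868,  0.16  ]), array([312.6, 261.1]), 11.31) 
tray [((np.int32(392), np.int32(146)), array([ 0.6789, -0.2914]), array([ 0.687 , -0.3005])), ((np.int32(454), np.int32(153)), array([ 0.6649, -0.4417]), array([ 0.6725, -0.4555])), ((np.int32(444), np.int32(291)), array([ 0.3369, -0.408 ]), array([ 0.3344, -0.4207])), ((np.int32(378), np.int32(282)), array([ 0.3556, -0.2537]), array([ 0.3537, -0.2618]))]
[array([ 0.3473, -0.2684]), array([ 0.6757, -0.2998]), array([ 0.6661, -0.4555]), array([ 0.3372, -0.4186])] [ 0.50366698 -0.36019689  0.005     ]
board [0.46795614 0.15159146 0.006     ] [ 0.51070599 -0.15710584  0.006     ] 0.13760945992262055
```

```bash
python3 -m pendant '[[[2,2,0.2],-0.0137],[[2,2.2,0.2],-0.0137],[[2,2.2,0.2],-0.0137],[[2,2.2,0.2],-0.0137],[[2,2.2,0],-0.0137],[[2,2.2,0],-0.0137],[[2,2.2,0],-0.0137],[[2,2.2,0],-0.0137],[[2,2.2,0],-0.0137],[[2,2.2,0],-0.0137],[[2,2.2,0],0],[[2,2.2,0],0],[[2,2.2,0],0],[[2,2.2,0],0],[[2,2.2,0],0],[[2,2.2,0],0],[[2,2.2,0],0],[[2,2.2,0],0],[[2,2.2,0],0],[[2,2.2,0],0]]' 0.8 25
```

```text
time_s: 1.77
ee_pos: [0.5499, -0.09, 0.1916]
eef_rot: [-3.141, 0.0, 0.138]
force: [0.3, -1.1, -1.0]
grip_width: 0.075
grip_force: 0.0
```

```bash
python3 -m pendant '[[[1.45,0.3,0],0],[[0,0,0],0]]'; python3 - <<'E'
from h import *
c,K,T=cam("wrist"); save(c,"pics/w1.png"); o=ctrl.get_obs(); print(o["ee_pos"],proj([.565,-.0865,.169],K,T)); np.savez("w1.npz",c=c,K=K,T=T)
E
```

```text
time_s: 1.93
ee_pos: [0.5651, -0.0869, 0.1911]
eef_rot: [-3.141, 0.001, 0.14]
force: [-1.4, -0.3, -0.9]
grip_width: 0.0748
grip_force: 0.0
[ 0.56400643 -0.08775415  0.19112808] [276.49681042 225.75874581]
```

View pics/w1.png

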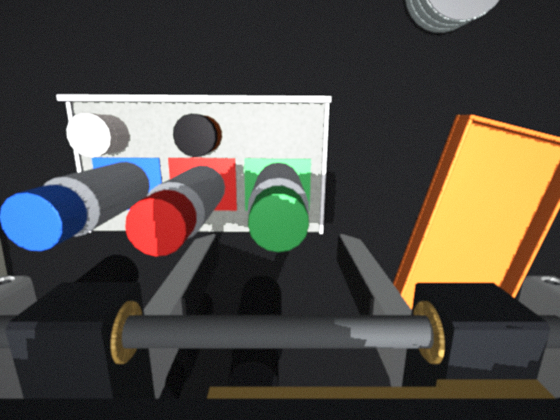

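The wrist view shows the green lid top at about (278,219), between the open fingers. Red is at (161,221) and blue at (43,218), and the tray is to the right.

```bash
python3 - <<'E'
from h import *
f=np.load("w1.npz"); c,K,T=f["c"],f["K"],f["T"]; h=cv2.cvtColor(c,cv2.COLOR_RGB2HSV)
for n,uv in dict(green=(278,219),red=(161,221),blue=(43,218)).items():
    r=hough(c,uv,31,.169,K,T)
    m=blob((np.abs(c[...,:].astype(int)-c[int(uv[1]),int(uv[0])]).max(2)<14)); e=cv2.fitEllipse(cv2.convexHull(circ(m)))
    print(n,ray(uv,K,T,.169).round(4),r,e,ray(e[0],K,T,.169).round(4))
print(ray((196,134),K,T,.054),ray((90,134),K,T,.054))
E
```

```text
green [ 0.5706 -0.0869  0.169 ] None ((278.00531005859375, 222.07730102539062), (55.78339385986328, 58.440208435058594), 86.14473724365234) [ 0.5681 -0.0872  0.169 ]
red [0.5564 0.002  0.169 ] None ((165.59710693359375, 227.24989318847656), (35.05126190185547, 57.216102600097656), 172.02772521972656) [ 0.5518 -0.0018  0.169 ]Traceback (most recent call last):
  File "<stdin>", line 4, in <module>
  File "h.py", line 19, in hough
    g=cv2.resize(c[y0:y0+2*W,x0:x0+2*W],None,fx=S,fy=S,interpolation=cv2.INTER_CUBIC)
cv2.error: OpenCV(4.12.0) /io/opencv/modules/imgproc/src/resize.cpp:4208: error: (-215:Assertion failed) !ssize.empty() in function 'resize'
```

```bash
python3 -m pendant '[[[0.2,0.05,-1],0],[[0,0,-1.3],0],[[0,0,-1.3],0],[[0,0,-1.2],0],[[0,0,-0.9],0],[[0,0,0],0]]'; python3 -m pendant '[[[0,0,0],0],[[0,0,0],0],[[0,0,0],0],[[0,0,0],0],[[0,0,0],0],[[0,0,0],0]]' 0 25
```

```text
time_s: 2.48
ee_pos: [0.5645, -0.0881, 0.1328]
eef_rot: [-3.141, 0.003, 0.137]
force: [-0.2, 1.4, -0.2]
grip_width: 0.0751
grip_force: 0.0
time_s: 2.98
ee_pos: [0.566, -0.0878, 0.1354]
eef_rot: [3.141, -0.001, 0.138]
force: [-0.5, 0.0, 2.5]
grip_width: 0.0472
grip_force: 25.0
```

```bash
python3 -m pendant '[[[0,0,0.8],0],[[0,0,1.5],0],[[0,0,2.2],0],[[0,-0.7,1.5],0],[[0.2,-1.5,0.5],0],[[0.4,-2.5,0],0],[[0.4,-2.5,0],0],[[0.4,-2.5,0],0],[[0.4,-2.5,0],0],[[0.4,-2.5,0],0],[[0.4,-2.5,0],0],[[0.4,-2.5,0],0],[[0.4,-2.5,0],0],[[0.3,-2.5,0],0],[[0.2,-1.7,0],0],[[0,-1.0,0],0],[[0,0,0],0]]'
```

```text
time_s: 4.4
ee_pos: [0.6037, -0.3641, 0.1985]
eef_rot: [-3.141, 0.002, 0.135]
force: [0.8, -0.2, -3.4]
grip_width: 0.0477
grip_force: 25.0
```

```bash
python3 -m pendant '[[[0,0.1,-1.2],0],[[0,0.1,-1.8],0],[[0,0,-1.8],0],[[0,0,-1.0],0],[[0,0,-0.5],0],[[0,0,-0.2],0],[[0,0,-0.15],0],[[0,0,-0.1],0],[[0,0,0],0],[[0,0,0],0]]'
```

```text
time_s: 5.23
ee_pos: [0.6049, -0.36, 0.1331]
eef_rot: [3.141, -0.001, 0.138]
force: [0.6, 0.2, -3.3]
grip_width: 0.0476
grip_force: 25.0
```

```bash
python3 -m pendant '[[[0,0,-0.1],0],[[0,0,-0.1],0],[[0,0,0],0],[[0,0,0],0]]'
```

```text
time_s: 5.57
ee_pos: [0.6051, -0.36, 0.1315]
eef_rot: [3.141, -0.001, 0.138]
force: [-0.6, 0.5, 5.1]
grip_width: 0.0474
grip_force: 25.0
```

```bash
python3 -m pendant '[[[0,0,0],0],[[0,0,0],0],[[0,0,0],0],[[0,0,1],0],[[0,0,2],0],[[0,0,2],0],[[0,0,1],0],[[0,0,0],0]]' 0.8; python3 - <<'E'
from h import *
c,K,T=cam("wrist"); save(c,"pics/w2.png"); np.savez("w2.npz",c=c,K=K,T=T)
E
```

```text
time_s: 6.23
ee_pos: [0.6055, -0.3603, 0.1937]
eef_rot: [3.139, -0.003, 0.138]
force: [0.2, -0.1, -0.3]
grip_width: 0.0755
grip_force: 0.0
```

View pics/w2.png

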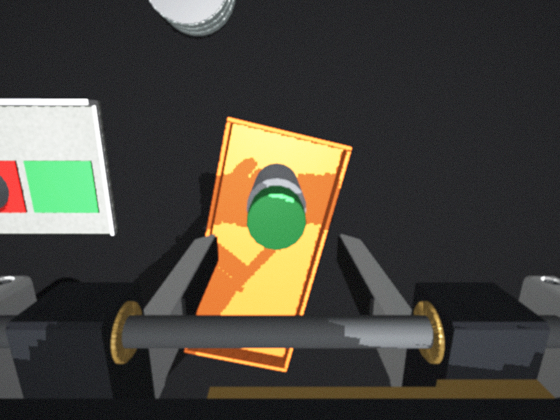

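The wrist view shows the green flask upright in the tray at (276,218), clear of the walls.

```bash
python3 -m pendant '[[[0,1,0.2],0],[[-0.3,2.4,0],0],[[-0.4,2.4,0],0],[[-0.4,2.4,0],0],[[-0.4,2.4,0],0],[[-0.4,2.4,0],0],[[-0.4,2.4,0],0],[[-0.4,2.4,0],0],[[-0.4,2.4,0],0],[[-0.4,2.4,0],0],[[-0.4,2.4,0],0],[[-0.4,2.4,0],0],[[-0.4,2.4,0],0],[[-0.4,2.4,0],0],[[-0.3,2.4,0],0],[[0,2.2,0],0],[[0,0,0],0],[[0,0,0],0]]'; cat >>h.py <<'E'
def lid(name,z=.169):  # lid-top from wrist: hue mask -> brightest-top ellipse
    c,K,T=cam("wrist"); f=c.astype(int); a,b=dict(red=(f[...,0],f[...,1:].max(2)),green=(f[...,1],f[...,[0,2]].max(2)),blue=(f[...,2],f[...,0]))[name]
    u=proj(np.r_[ctrl.get_obs()["ee_pos"][:2],z],K,T); return c,K,T,a-b,u
E
python3 - <<'E'
from h import *
c,K,T,d,u=lid("red"); x,y=u.round().astype(int); print(u,ctrl.get_obs()["ee_pos"]); S=c[y-50:y+50,x-50:x+50]
save(cv2.resize(S,None,fx=4,fy=4),"pics/w3.png"); np.savez("w3.npz",c=c,K=K,T=T,u=u)
print(c[y-50:y+50:4,x].tolist())
E
```

```text
time_s: 7.78
ee_pos: [0.55, 0.0092, 0.1916]
eef_rot: [-3.141, 0.001, 0.14]
force: [0.7, -0.6, 0.1]
grip_width: 0.0753
grip_force: 0.0
[278.14921053 225.36571816] [0.55023121 0.00829226 0.19169592]
[[91, 91, 96], [110, 113, 115], [185, 188, 193], [139, 121, 124], [100, 22, 19], [115, 24, 21], [187, 41, 38], [186, 41, 40], [187, 45, 44], [185, 40, 41], [183, 42, 37], [184, 42, 39], [185, 40, 38], [181, 41, 37], [180, 35, 36], [181, 39, 36], [180, 37, 38], [180, 41, 39], [180, 39, 37], [178, 37, 31], [48, 41, 42], [24, 24, 24], [16, 16, 16], [15, 16, 17], [22, 22, 24]]
```

View pics/w3.png

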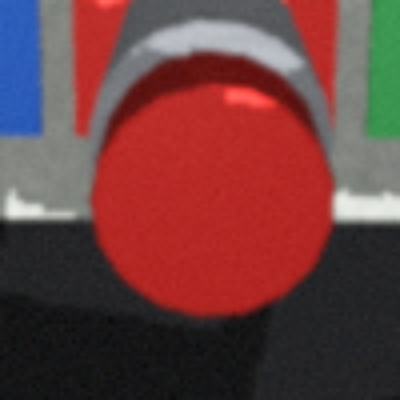

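The crop shows the red lid disc at (213,197) in crop pixels, so the flask is about 2.5 mm towards −y of the tool.

```bash
python3 -m pendant '[[[0.1,-0.25,-1],0],[[0,0,-1.3],0],[[0,0,-1.3],0],[[0,0,-1.2],0],[[0,0,-0.9],0],[[0,0,0],0],[[0,0,0],0]]'; python3 -m pendant '[[[0,0,0],0],[[0,0,0],0],[[0,0,0],0],[[0,0,0],0],[[0,0,0],0],[[0,0,0],0]]' 0 25
```

```text
time_s: 8.42
ee_pos: [0.5515, 0.0051, 0.135]
eef_rot: [-3.141, 0.001, 0.137]
force: [0.5, 0.8, 0.3]
grip_width: 0.0751
grip_force: 0.0
time_s: 8.92
ee_pos: [0.5519, 0.0057, 0.1357]
eef_rot: [3.142, -0.001, 0.138]
force: [-0.5, 0.8, 2.4]
grip_width: 0.0471
grip_force: 25.0
```

```bash
python3 -m pendant '[[[0,0,0.8],0],[[0,0,1.5],0],[[0,0,2.2],0],[[-0.4,-0.7,1.5],0],[[-0.4,-1.6,0.5],0],[[-0.4,-2.7,0],0],[[-0.4,-2.7,0],0],[[-0.4,-2.7,0],0],[[-0.4,-2.7,0],0],[[-0.4,-2.7,0],0],[[-0.4,-2.7,0],0],[[-0.4,-2.7,0],0],[[-0.4,-2.7,0],0],[[-0.2,-2.7,0],0],[[0,-2.7,0],0],[[0,-2.7,0],0],[[0,-2.5,0],0],[[0,-1.3,0],0],[[0,0,0],0],[[0,0,0],0]]'
```

```text
time_s: 10.58
ee_pos: [0.5096, -0.3521, 0.2002]
eef_rot: [-3.141, 0.0, 0.137]
force: [-0.1, -0.7, -2.7]
grip_width: 0.0472
grip_force: 25.0
```

```bash
python3 -m pendant '[[[0,0,-1.2],0],[[0,0,-1.8],0],[[0,0,-1.8],0],[[0,0,-1.0],0],[[0,0,-0.5],0],[[0,0,-0.2],0],[[0,0,-0.15],0],[[0,0,-0.1],0],[[0,0,0],0],[[0,0,0],0]]'
```

```text
time_s: 11.42
ee_pos: [0.5099, -0.3525, 0.1335]
eef_rot: [3.141, -0.001, 0.138]
force: [0.2, -0.4, -2.3]
grip_width: 0.0474
grip_force: 25.0
```

```bash
python3 -m pendant '[[[0,0,-0.1],0],[[0,0,-0.1],0],[[0,0,-0.05],0],[[0,0,0],0]]'
```

```text
time_s: 11.75
ee_pos: [0.5103, -0.3525, 0.1317]
eef_rot: [3.14, -0.002, 0.138]
force: [-0.4, 2.0, 5.8]
grip_width: 0.0475
grip_force: 25.0
```

```bash
python3 -m pendant '[[[0,0,0],0],[[0,0,0],0],[[0,0,0],0],[[0,0,1],0],[[0,0,2],0],[[0,0,2],0],[[0,0,1.2],0],[[0,0,0],0]]' 0.8; python3 -c "
from h import *
c,K,T=cam('top');np.savez('t1.npz',c=c,K=K,T=T);h=cv2.cvtColor(c,cv2.COLOR_RGB2HSV);u=(221,193);print(hough(c,u,11.9,.169,K,T))"
```

```text
time_s: 12.42
ee_pos: [0.5106, -0.353, 0.1958]
eef_rot: [3.138, -0.003, 0.138]
force: [-0.5, -0.6, -0.0]
grip_width: 0.0753
grip_force: 0.0
(array([0.5348, 0.0978, 0.169 ]), array([222.1, 194.3]), 11.33)
```

```bash
python3 -m pendant '[[[0,1.3,0],0],[[0,2.5,0],0],[[0.2,2.6,0],0],[[0.2,2.6,0],0],[[0.2,2.6,0],0],[[0.2,2.6,0],0],[[0.2,2.6,0],0],[[0.2,2.6,0],0],[[0.2,2.6,0],0],[[0.2,2.6,0],0],[[0.2,2.6,0],0],[[0.2,2.6,0],0],[[0.2,2.6,0],0],[[0.2,2.6,0],0],[[0.2,2.6,0],0],[[0.2,2.6,0],0],[[0.2,2.6,0],0],[[0,2.5,0],0],[[0,0,0],0],[[0,0,0],0]]'; python3 - <<'E'
from h import *
c,K,T,d,u=lid("blue"); x,y=u.round().astype(int); print(u,ctrl.get_obs()["ee_pos"]); S=c[y-50:y+50,x-50:x+50]
save(cv2.resize(S,None,fx=4,fy=4),"pics/w4.png"); np.savez("w4.npz",c=c,K=K,T=T,u=u)
E
```

```text
time_s: 14.13
ee_pos: [0.5387, 0.1019, 0.1912]
eef_rot: [-3.142, 0.002, 0.14]
force: [0.4, 0.3, 0.8]
grip_width: 0.0753
grip_force: 0.0
[278.21766558 225.42854888] [0.53895616 0.10090515 0.19146784]
```

View pics/w4.png

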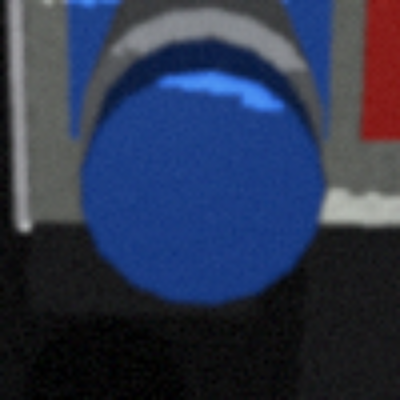

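The crop shows the blue lid disc at (203,182) in crop pixels, so the flask is about 3.6 mm further along +x.

```bash
python3 -m pendant '[[[0.35,0,-1],0],[[0,0,-1.3],0],[[0,0,-1.3],0],[[0,0,-1.2],0],[[0,0,-0.9],0],[[0,0,0],0],[[0,0,0],0]]'; python3 -m pendant '[[[0,0,0],0],[[0,0,0],0],[[0,0,0],0],[[0,0,0],0],[[0,0,0],0],[[0,0,0],0]]' 0 25
```

```text
time_s: 14.77
ee_pos: [0.5431, 0.1001, 0.135]
eef_rot: [3.142, 0.001, 0.137]
force: [-0.1, -0.7, 1.3]
grip_width: 0.075
grip_force: 0.0
time_s: 15.27
ee_pos: [0.5434, 0.1007, 0.1358]
eef_rot: [-3.142, -0.001, 0.138]
force: [0.3, -0.2, 2.0]
grip_width: 0.0474
grip_force: 25.0
```

```bash
python3 -m pendant '[[[0,0,0.8],0],[[0,0,1.5],0],[[0,0,2.2],0],[[0,-0.7,1.5],0],[[0,-1.8,0.5],0],[[0,-2.8,0],0],[[0,-2.8,0],0],[[0,-2.8,0],0],[[0,-2.8,0],0],[[0,-2.8,0],0],[[0,-2.8,0],0],[[0,-2.8,0],0],[[0,-2.8,0],0],[[-0.2,-2.8,0],0],[[-2,-2.8,0],0],[[-2,-2.8,0],0],[[-2,-2.8,0],0],[[-2,-2.8,0],0],[[-2,-2.8,0],0],[[0,0,0],0]]'
```

```text
time_s: 16.93
ee_pos: [0.4381, -0.3202, 0.2007]
eef_rot: [3.141, 0.001, 0.134]
force: [-1.3, 0.4, -2.0]
grip_width: 0.0472
grip_force: 25.0
```

```bash
python3 -m pendant '[[[-1.2,-1.1,0],0],[[-1.2,-1.1,0],0],[[0,0,-1.2],0],[[0,0,-1.8],0],[[0,0,-1.8],0],[[0,0,-1.0],0],[[0,0,-0.5],0],[[0,0,-0.2],0],[[0,0,-0.15],0],[[0,0,-0.1],0],[[0,0,-0.1],0],[[0,0,-0.05],0],[[0,0,0],0]]'
```

```text
time_s: 18.02
ee_pos: [0.4174, -0.3385, 0.132]
eef_rot: [3.141, -0.0, 0.138]
force: [-1.0, 0.6, -0.4]
grip_width: 0.0475
grip_force: 25.0
```

```bash
python3 -m pendant '[[[0,0,-0.08],0],[[0,0,0],0],[[0,0,0],0]]'; python3 -m pendant '[[[0,0,0],0],[[0,0,0],0],[[0,0,0],0],[[0,0,1],0],[[0,0,2],0],[[0,0,2],0],[[0,0,1.2],0],[[0,0,0],0]]' 0.8
```

```text
time_s: 18.27
ee_pos: [0.4176, -0.3387, 0.1319]
eef_rot: [3.14, -0.001, 0.138]
force: [-1.8, 2.1, 7.9]
grip_width: 0.0475
grip_force: 25.0
time_s: 18.93
ee_pos: [0.4181, -0.3391, 0.1959]
eef_rot: [3.138, -0.003, 0.138]
force: [-0.8, -0.6, -0.0]
grip_width: 0.0752
grip_force: 0.0
```

Now I'll measure the bare pads, the jars, the pan and the flasks in the tray from top and side.

```bash
python3 - <<'E'
from h import *
top=cam("top"); side=cam("side"); np.savez("t2.npz",c=top[0],K=top[1],T=top[2]); np.savez("s2.npz",c=side[0],K=side[1],T=side[2])
save(np.hstack([top[0][:,60:],side[0]])[:,:1060][::1],"/tmp/x.png"); save(top[0],"pics/t2.png")
rough=dict(red=(.547,.0065),green=(.564,-.087),blue=(.535,.1))
for nm,(c,K,T) in dict(top=top,side=side).items():
    f=c.astype(int); d=dict(red=f[...,0]-f[...,1:].max(2),green=f[...,1]-f[...,[0,2]].max(2),blue=f[...,2]-f[...,0])
    for n in rough:
        u=proj(np.r_[rough[n],.009],K,T); m=blob(d[n]>35,u,150); a=circ(m); r=cv2.minAreaRect(a); q=np.array([ray(b,K,T,.009) for b in cv2.boxPoints(r)])
        L=np.array([ray(b,K,T,.009)[:2] for b in a]); rr=cv2.minAreaRect((L*1000).astype(np.float32)); print(nm,n,m.sum(),"world rect",np.round(rr[0],1),np.round(rr[1],1),round(rr[2],1))
E
```

```text
top red 1005 world rect [551.2   7.5] [69.4 84.5] 7.5
top green 360 world rect [564.6 -97.5] [68.  61.2] 9.6
top blue 1023 world rect [538.6 101.2] [69.4 85.3] 7.7
side red 1228 world rect [576.5   9.1] [118.2  86.9] 7.9
side green 871 world rect [564.7 -87.8] [68.2 85.1] 7.9
side blue 1200 world rect [539.4 100. ] [70.1 86.6] 7.7
```

View pics/t2.png

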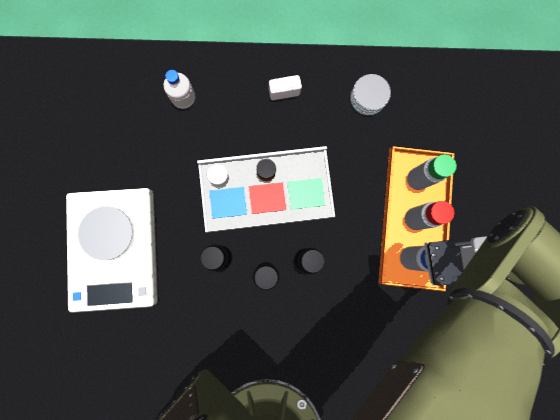

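The top view shows all three pads bare: blue (228,203), red (268,198) and green (306,194). The three flasks stand in the tray, the amber lid is at (266,169), and the white jar (217,175) is untouched.

```bash
python3 - <<'E'
from h import *
for fn in("t2","s2"):
    f=np.load(fn+".npz"); c,K,T=f["c"],f["K"],f["T"]
    # pan: colour difference from housing; world-plane warp of view region
    for nm,p,z,R in(("pan",(.4576,.3621),.07,.06),("amber",(.612,.011),.054,.0235)):
        S=2000; n=int(4*R*S); # ortho patch of plane z: 0.5mm/pix
        xy=[(p[0]+2*R,p[1]+2*R),(p[0]+2*R,p[1]-2*R),(p[0]-2*R,p[1]-2*R),(p[0]-2*R,p[1]+2*R)]
        H=cv2.getPerspectiveTransform(np.float32([proj([*a,z],K,T) for a in xy]),np.float32([(0,0),(n,0),(n,n),(0,n)]))
        w=cv2.GaussianBlur(cv2.warpPerspective(c,H,(n,n),flags=cv2.INTER_CUBIC),(5,5),1); g=w.max(2)
        print(fn,nm,"centre/edges",g[n//2,n//2],g[n//2,::n//12].tolist())
        save(w,f"/tmp/{fn}{nm}.png")
        q=cv2.HoughCircles(g,cv2.HOUGH_GRADIENT_ALT,1.5,20,param1=60,param2=.4,minRadius=int(.9*R*S),maxRadius=int(1.1*R*S))
        if q is not None:
            for a in q.reshape(-1,q.shape[-1]): print("   ",p[0]+2*R-a[1]/S,p[1]+2*R-a[0]/S,a[2]/S)
E
```

```text
t2 pan centre/edges 236 [40, 40, 255, 235, 233, 234, 236, 240, 242, 234, 255, 137]
    0.45985 0.36135 0.05899439
t2 amber centre/edges 88 [241, 239, 240, 220, 87, 87, 88, 87, 84, 62, 241, 242, 243]
    0.61474997 0.010749999 0.022643147
s2 pan centre/edges 151 [41, 181, 233, 150, 149, 147, 151, 148, 149, 234, 217, 38]
    0.46135 0.36360002 0.060439173
s2 amber centre/edges 39 [73, 75, 74, 23, 39, 39, 41, 39, 41, 36, 169, 164, 160]
    0.617 0.011499997 0.023601962
```

```bash
python3 -m pendant '[[[0.5,1.3,0],0],[[1.1,2,0],0],[[1.1,2,0],0],[[1.1,2,0],0],[[1.1,2,0],0],[[1.1,2,0],0],[[1.1,2,0],0],[[1.1,2,0],0],[[1.1,2,0],0],[[1.1,2,0],0],[[1.1,2,0],0],[[1.1,2,0],0],[[1.1,2,0],0],[[1.1,2,0],0],[[1.1,2,0],0],[[1.1,2,-1],0],[[1.1,2,-2],0],[[1.1,2,-2],0],[[0.5,1.7,-1],0],[[0,0,0],0]]'; python3 - <<'E'
from h import *
c,K,T=cam("wrist"); p=ctrl.get_obs()["ee_pos"]; u=proj([p[0],p[1],.054],K,T); x,y=u.round().astype(int); print(u,p,proj([.6155,.0112,.054],K,T),rad([.6155,.0112,.054],.0235,K,T))
save(cv2.resize(c[max(0,y-70):y+70,x-70:x+70],None,fx=3,fy=3),"pics/w5.png")
E
```

```text
time_s: 20.7
ee_pos: [0.6129, 0.0352, 0.1286]
eef_rot: [-3.14, 0.006, 0.141]
force: [-0.9, 0.5, -0.8]
grip_width: 0.0751
grip_force: 0.0
[278.84235747 206.91712504] [0.61315928 0.03364345 0.1303227 ] [302.88940382 207.77441219] 25.04283614781095
```

View pics/w5.png

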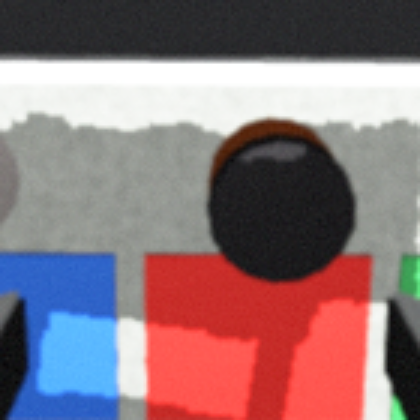

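The crop shows the amber jar's lid centred at (282,208) in crop pixels, matching the predicted (0.6165, 0.0115). I overshot y by about 22 mm, so I correct that and then descend.

```bash
python3 -m pendant '[[[0.2,-1.1,0],0],[[0.15,-1.1,0],0],[[0,0,-1.5],0],[[0,0,-2],0],[[0,0,-2],0],[[0,0,-2],0],[[0,0,-1.5],0],[[0,0,-1],0],[[0,0,-0.6],0],[[0,0,0],0],[[0,0,0],0]]' 0.8 15
```

```text
time_s: 21.67
ee_pos: [0.6181, 0.009, 0.0275]
eef_rot: [3.141, -0.001, 0.137]
force: [1.1, -0.8, 0.3]
grip_width: 0.0752
grip_force: 0.0
```

```bash
python3 -m pendant '[[[-0.1,0.2,-0.3],0],[[0,0,-0.3],0],[[0,0,0],0],[[0,0,0],0]]'; python3 -m pendant '[[[0,0,0],0],[[0,0,0],0],[[0,0,0],0],[[0,0,0],0],[[0,0,0],0],[[0,0,0],0]]' 0 15
```

```text
time_s: 22.0
ee_pos: [0.6167, 0.0117, 0.0208]
eef_rot: [3.142, -0.0, 0.138]
force: [-0.2, -0.0, 0.5]
grip_width: 0.0754
grip_force: 0.0
time_s: 22.5
ee_pos: [0.6168, 0.0116, 0.0207]
eef_rot: [-3.142, -0.0, 0.138]
force: [-0.2, 0.9, 0.4]
grip_width: 0.0465
grip_force: 15.0
```

```bash
python3 -m pendant '[[[0,0,0.8],0],[[0,0,1.8],0],[[0,0,2.6],0],[[0,0,2.6],0],[[0,0,2.2],0],[[0,1,1.4],0],[[-0.7,2,1],0],[[-1.2,2.5,0],0],[[-1.2,2.6,0],0],[[-1.2,2.6,0],0],[[-1.2,2.6,0],0],[[-1.2,2.6,0],0],[[-1.2,2.6,0],0],[[-1.2,2.6,0],0],[[-1.2,2.6,0],0],[[-1.2,2.6,0],0],[[-1.2,2.6,0],0],[[-1.2,2.6,0],0],[[-1.2,2.6,0],0],[[0,0,0],0]]'
```

```text
time_s: 24.17
ee_pos: [0.4635, 0.3563, 0.1451]
eef_rot: [-3.141, 0.0, 0.141]
force: [-0.1, 0.8, -1.9]
grip_width: 0.0463
grip_force: 15.0
```

```bash
python3 -m pendant '[[[-0.3,0.8,-1],0],[[-0.1,0,-1.5],0],[[0,0,-1.5],0],[[0,0,-1],0],[[0,0,-0.4],0],[[0,0,-0.2],0],[[0,0,0],0],[[0,0,0],0]]'
```

```text
time_s: 24.83
ee_pos: [0.4621, 0.3607, 0.0893]
eef_rot: [-3.141, -0.001, 0.137]
force: [0.9, -0.2, -0.7]
grip_width: 0.0468
grip_force: 15.0
```

```bash
python3 -m pendant '[[[-0.1,0.1,-0.2],0],[[0,0,-0.1],0],[[0,0,-0.1],0],[[0,0,0],0],[[0,0,0],0]]'
```

```text
time_s: 25.25
ee_pos: [0.4607, 0.3617, 0.0847]
eef_rot: [-3.142, -0.0, 0.138]
force: [-0.1, -0.4, -1.7]
grip_width: 0.0464
grip_force: 15.0
```

```bash
python3 -m pendant '[[[0,0,-0.08],0],[[0,0,0],0],[[0,0,0],0]]'
```

```text
time_s: 25.5
ee_pos: [0.4608, 0.3617, 0.0847]
eef_rot: [-3.141, -0.001, 0.138]
force: [-2.6, -2.0, 6.2]
grip_width: 0.0463
grip_force: 15.0
```

Contact. I release, rise and check the jar.

```bash
python3 -m pendant '[[[0,0,0],0],[[0,0,0],0],[[0,0,0],0],[[0,0,0],0],[[0,0,1],0],[[0,0,2.2],0],[[0,0,3],0],[[0,0,3],0],[[0,0,2],0],[[0,0,0],0]]' 0.8; python3 - <<'E'
from h import *
c,K,T=cam("wrist"); u=proj([.4605,.3625,.07],K,T); v=proj([.4605,.3625,.118],K,T); print(u,v,rad([.4605,.3625,.07],.06,K,T)); save(c,"pics/w6.png")
E
```

```text
time_s: 26.33
ee_pos: [0.462, 0.3625, 0.2014]
eef_rot: [-3.138, -0.007, 0.138]
force: [-0.6, 0.7, 0.0]
grip_width: 0.0751
grip_force: 0.0
[277.32417732 195.90600741] [277.16304914 207.08010044] 53.894538958059165
```

View pics/w6.png

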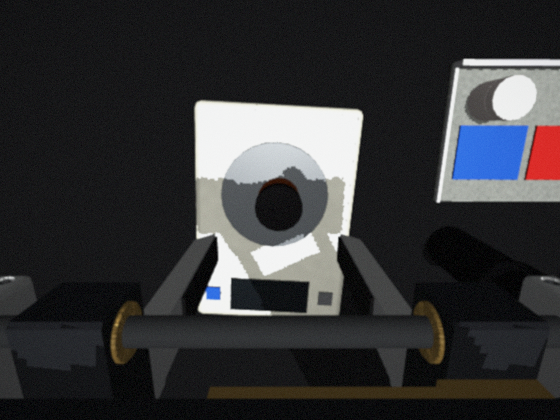

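The wrist view shows the amber jar upright at (278,205) on the pan, within about 3 mm of the pan's middle at (275,194). The white jar is untouched. Next I fetch the blue flask.

```bash
python3 -m pendant '[[[0,-1.5,0],0],[[0,-3,0],0],[[0,-3.5,0],0],[[0,-3.5,0],0],[[0,-3.5,0],0],[[0,-3.5,0],0],[[0,-3.5,0],0],[[0,-3.5,0],0],[[0,-3.5,0],0],[[0,-3.5,0],0],[[0,-3.5,0],0],[[0,-3.5,0],0],[[0,-3.5,0],0],[[0,-3.5,0],0],[[0,-3.5,0],0],[[0,-3.5,0],0],[[0,-3.5,0],0],[[-0.5,-3.5,0],0],[[-0.5,-3.5,0],0],[[-0.5,-3.5,0],0]]'
```

```text
time_s: 28.05
ee_pos: [0.4448, -0.3148, 0.1949]
eef_rot: [-3.14, 0.001, 0.138]
force: [-0.9, 0.1, 0.9]
grip_width: 0.0753
grip_force: 0.0
```

```bash
python3 -m pendant '[[[-1,-2,0],0],[[-1,-1,0],0],[[-0.5,0,0],0],[[0,0,0],0],[[0,0,0],0]]'; python3 - <<'E'
from h import *
c,K,T=cam("wrist"); p=ctrl.get_obs()["ee_pos"]; u=proj([p[0],p[1],.165],K,T); v=proj([.4176,-.339,.165],K,T); x,y=u.round().astype(int); print(p,u,v); save(cv2.resize(c[y-70:y+70,x-70:x+70],None,fx=3,fy=3),"pics/w7.png")
E
```

```text
time_s: 28.47
ee_pos: [0.4208, -0.3426, 0.1956]
eef_rot: [-3.141, 0.0, 0.138]
force: [-1.0, 0.5, -0.3]
grip_width: 0.0751
grip_force: 0.0
[ 0.42113179 -0.34245082  0.19575821] [276.89938586 221.82081319] [272.02749669 225.40918271]
```

View pics/w7.png

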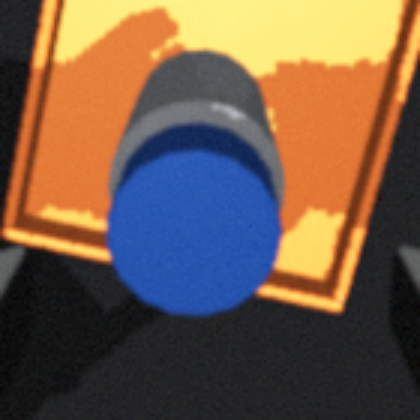

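The crop shows the blue lid at (194,232) in crop pixels, which puts the flask about 3 mm in −x of where the tool released it. I centre the tool on it and take it.

```bash
python3 -m pendant '[[[-0.6,0.35,-1],0],[[0,0,-1.3],0],[[0,0,-1.4],0],[[0,0,-1.4],0],[[0,0,-0.9],0],[[0,0,-0.3],0],[[0,0,0],0],[[0,0,0],0]]' 0.8 25; python3 -m pendant '[[[0,0,0],0],[[0,0,0],0],[[0,0,0],0],[[0,0,0],0],[[0,0,0],0],[[0,0,0],0]]' 0 25
```

```text
time_s: 29.18
ee_pos: [0.4151, -0.3398, 0.1334]
eef_rot: [3.141, -0.0, 0.138]
force: [-0.2, -0.2, 0.5]
grip_width: 0.0751
grip_force: 0.0
time_s: 29.68
ee_pos: [0.4148, -0.3399, 0.133]
eef_rot: [3.141, -0.0, 0.138]
force: [-0.1, 1.3, 2.1]
grip_width: 0.0476
grip_force: 25.0
```

```bash
python3 -m pendant '[[[0,0,0.8],0],[[0,0,1.5],0],[[0,0,2.2],0],[[0,0.8,1.5],0],[[0.8,2.4,1],0],[[2,2.6,0],0],[[2,2.6,0],0],[[2,2.6,0],0],[[2,2.6,0],0],[[2,2.6,0],0],[[1.6,2.6,0],0],[[0,2.6,0],0],[[0,2.6,0],0],[[0,2.6,0],0],[[0,2.6,0],0],[[0,2.6,0],0],[[0,2.6,0],0],[[0,2.6,0],0],[[0,2.6,0],0],[[0,2.6,0],0]]'
```

```text
time_s: 31.35
ee_pos: [0.5384, 0.0834, 0.2032]
eef_rot: [3.142, 0.0, 0.138]
force: [0.2, -0.1, -2.7]
grip_width: 0.0472
grip_force: 25.0
```

```bash
python3 -m pendant '[[[0,1.2,0],0],[[0,0.7,0],0],[[0,0,-1.2],0],[[0,0,-1.8],0],[[0,0,-1.8],0],[[0,0,-1.0],0],[[0,0,-0.4],0],[[0,0,0],0],[[0,0,0],0]]'
```

```text
time_s: 32.1
ee_pos: [0.5391, 0.1009, 0.1416]
eef_rot: [3.142, -0.001, 0.137]
force: [0.5, -0.8, -3.0]
grip_width: 0.0469
grip_force: 25.0
```

```bash
python3 -m pendant '[[[0,0,-0.15],0],[[0,0,-0.15],0],[[0,0,-0.1],0],[[0,0,0],0],[[0,0,0],0]]'
```

```text
time_s: 32.52
ee_pos: [0.5389, 0.1012, 0.1371]
eef_rot: [3.142, -0.0, 0.138]
force: [-0.4, -0.7, -1.8]
grip_width: 0.0473
grip_force: 25.0
```

```bash
python3 -m pendant '[[[0,0,-0.08],0],[[0,0,0],0],[[0,0,0],0]]'; python3 -m pendant '[[[0,0,0],0],[[0,0,0],0],[[0,0,0],0],[[0,0,1],0],[[0,0,2],0],[[0,0,2],0],[[0,0,1.2],0],[[0,0,0],0],[[0,0,0],0]]' 0.8;  python3 - <<'E'
from h import *
c,K,T=cam("side"); u=proj([.5388,.1008,.009],K,T); x,y=u.round().astype(int); S=5
a=c[y-70:y+30,x-50:x+60].copy(); a=cv2.resize(a,None,fx=S,fy=S,interpolation=2)
q=np.array([(proj([.5388+.028*np.cos(t),.1008+.028*np.sin(t),.009],K,T)-[x-50,y-70]+.5)*S for t in np.linspace(0,6.28,60)]).astype(np.int32)
cv2.polylines(a,[q],True,(255,255,0),1); save(a,"pics/s3.png"); print(rad([.5388,.1008,.009],.028,K,T))
E
```

```text
time_s: 32.77
ee_pos: [0.5393, 0.1013, 0.137]
eef_rot: [-3.142, -0.002, 0.138]
force: [0.1, 0.1, 4.9]
grip_width: 0.0473
grip_force: 25.0
time_s: 33.52
ee_pos: [0.5389, 0.1011, 0.1985]
eef_rot: [3.142, -0.001, 0.138]
force: [-0.3, 0.4, -0.5]
grip_width: 0.0753
grip_force: 0.0
12.562882732035451
```

View pics/s3.png

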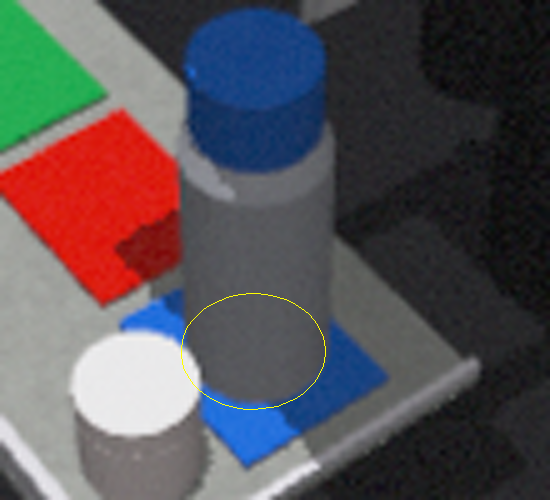

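The crop shows the blue flask upright on its pad, about 2 mm from the centre outline. Next I fetch red, measuring red and green in the tray from the earlier top and side frames.

```bash
python3 -m pendant '[[[0,-1.5,0],0],[[-0.2,-2.5,0],0],[[-0.2,-2.5,0],0],[[-0.2,-2.5,0],0],[[-0.2,-2.5,0],0],[[-0.2,-2.5,0],0],[[-0.2,-2.5,0],0],[[-0.2,-2.5,0],0],[[-0.2,-2.5,0],0],[[-0.2,-2.5,0],0],[[-0.2,-2.5,0],0],[[-0.2,-2.5,0],0],[[-0.2,-2.5,0],0],[[-0.2,-2.5,0],0],[[-0.2,-2.5,0],0],[[-0.2,-2.5,0],0],[[-0.1,-2.5,0],0],[[0,-2.5,0],0],[[0,-1.3,0],0],[[0,0,0],0]]'; python3 - <<'E'
from h import *
for fn in("t2","s2"):
    f=np.load(fn+".npz"); c,K,T=f["c"],f["K"],f["T"]
    for nm,p in(("red",(.508,-.3527)),("green",(.604,-.36))):
        u=proj([*p,.165],K,T); fc=c.astype(int); d=fc[...,0]-fc[...,1:].max(2) if nm=="red" else fc[...,1]-np.maximum(fc[...,0],fc[...,2])
        m=blob(d>35,u,60); a=circ(m); (x,y),r=cv2.minEnclosingCircle(a); e=cv2.fitEllipse(a); print(fn,nm,u,e,hough(c,u,rad([*p,.165],.024,K,T),.165,K,T),ray(e[0],K,T,.165).round(4))
E
```

```text
time_s: 35.23
ee_pos: [0.507, -0.3535, 0.1965]
eef_rot: [-3.14, 0.002, 0.136]
force: [-1.1, 1.0, -0.2]
grip_width: 0.0753
grip_force: 0.0
t2 red [442.72609807 211.53709643] ((441.2694091796875, 211.87501525878906), (25.489065170288086, 63.066287994384766), 10.840112686157227) (array([ 0.5063, -0.3513,  0.165 ]), array([442.1, 212.3]), 11.09) [ 0.5073 -0.3497  0.165 ]
t2 green [444.91663701 165.48389934] ((444.3563537597656, 165.44337463378906), (21.75901222229004, 22.927398681640625), 103.54003143310547) (array([ 0.6053, -0.3583,  0.165 ]), array([444.1, 164.8]), 11.27) [ 0.6041 -0.3588  0.165 ]
s2 red [206.46233578  88.17651985] ((207.32696533203125, 93.32154846191406), (21.333477020263672, 23.8947811126709), 158.94479370117188) None [ 0.515  -0.3299  0.165 ]
s2 green [166.15242857  97.70967485] ((165.54058837890625, 102.28884887695312), (18.957489013671875, 23.470062255859375), 175.53309631347656) None [ 0.6115 -0.3417  0.165 ]
```

```bash
python3 -m pendant '[[[0,0.05,-1],0],[[0,0,-1.4],0],[[0,0,-1.4],0],[[0,0,-1.4],0],[[0,0,-0.9],0],[[0,0,-0.3],0],[[0,0,0],0],[[0,0,0],0]]' 0.8 25; python3 -m pendant '[[[0,0,0],0],[[0,0,0],0],[[0,0,0],0],[[0,0,0],0],[[0,0,0],0],[[0,0,0],0]]' 0 25
```

```text
time_s: 35.9
ee_pos: [0.5081, -0.351, 0.1346]
eef_rot: [3.141, -0.001, 0.138]
force: [0.1, -0.3, 0.1]
grip_width: 0.0752
grip_force: 0.0
time_s: 36.4
ee_pos: [0.5078, -0.3515, 0.1343]
eef_rot: [3.141, -0.0, 0.138]
force: [-0.2, -1.1, 1.2]
grip_width: 0.0473
grip_force: 25.0
```

```bash
python3 -m pendant '[[[0,0,0.8],0],[[0,0,1.5],0],[[0,0,2.2],0],[[0,0.8,1.5],0],[[0.3,2,1],0],[[0.4,2.6,0],0],[[0.4,2.6,0],0],[[0.4,2.6,0],0],[[0.4,2.6,0],0],[[0.4,2.6,0],0],[[0.4,2.6,0],0],[[0.4,2.6,0],0],[[0.4,2.6,0],0],[[0.4,2.6,0],0],[[0.4,2.6,0],0],[[0,2.6,0],0],[[0,2.6,0],0],[[0,1.8,0],0],[[0,0,0],0],[[0,0,0],0]]'
```

```text
time_s: 38.07
ee_pos: [0.5506, 0.0072, 0.2042]
eef_rot: [3.142, 0.0, 0.139]
force: [-1.3, 0.1, -3.6]
grip_width: 0.047
grip_force: 25.0
```

```bash
python3 -m pendant '[[[0,0,-1.2],0],[[0,0,-1.8],0],[[0,0,-1.8],0],[[0,0,-1.0],0],[[0,0,-0.4],0],[[0,0,0],0],[[0,0,0],0],[[0,0,0],0]]'
```

```text
time_s: 38.73
ee_pos: [0.5512, 0.0064, 0.1431]
eef_rot: [3.141, -0.002, 0.138]
force: [-0.6, 0.0, -2.8]
grip_width: 0.0475
grip_force: 25.0
```

```bash
python3 -m pendant '[[[0,0.05,-0.15],0],[[0,0,-0.15],0],[[0,0,-0.1],0],[[0,0,0],0],[[0,0,0],0]]'
```

```text
time_s: 39.15
ee_pos: [0.5508, 0.0071, 0.1382]
eef_rot: [3.142, -0.0, 0.138]
force: [-0.7, -0.2, -1.4]
grip_width: 0.0474
grip_force: 25.0
```

```bash
python3 -m pendant '[[[0,0,-0.08],0],[[0,0,0],0],[[0,0,0],0]]'
```

```text
time_s: 39.4
ee_pos: [0.5512, 0.0071, 0.1382]
eef_rot: [3.141, -0.002, 0.138]
force: [0.1, 0.2, 5.8]
grip_width: 0.0476
grip_force: 25.0
```

Release, rise, then go to green: dx +5.3, dy −36.7.

```bash
python3 -m pendant '[[[0,0,0],0],[[0,0,0],0],[[0,0,0],0],[[0,0,1],0],[[0,0,2],0],[[0,0,2],0],[[0,0,1.2],0],[[0,0,0],0]]' 0.8; python3 -m pendant '[[[0,-1.5,0],0],[[0.4,-2.4,0],0],[[0.4,-2.4,0],0],[[0.4,-2.4,0],0],[[0.4,-2.4,0],0],[[0.4,-2.4,0],0],[[0.4,-2.4,0],0],[[0.4,-2.4,0],0],[[0.4,-2.4,0],0],[[0.4,-2.4,0],0],[[0.4,-2.4,0],0],[[0.4,-2.4,0],0],[[0.4,-2.4,0],0],[[0.4,-2.4,0],0],[[0,-2.4,0],0],[[0,-1.6,0],0],[[0,0,0],0],[[0,0,0],0]]'
```

```text
time_s: 40.07
ee_pos: [0.5518, 0.0071, 0.2026]
eef_rot: [3.141, -0.005, 0.138]
force: [-0.2, -0.3, -0.3]
grip_width: 0.0754
grip_force: 0.0
time_s: 41.57
ee_pos: [0.6024, -0.3601, 0.1981]
eef_rot: [-3.14, 0.001, 0.137]
force: [0.2, -0.2, 0.1]
grip_width: 0.0752
grip_force: 0.0
```

```bash
python3 -m pendant '[[[0.1,0,-1],0],[[0,0,-1.4],0],[[0,0,-1.4],0],[[0,0,-1.4],0],[[0,0,-0.9],0],[[0,0,-0.4],0],[[0,0,0],0],[[0,0,0],0]]' 0.8 25; python3 -m pendant '[[[0,0,0],0],[[0,0,0],0],[[0,0,0],0],[[0,0,0],0],[[0,0,0],0],[[0,0,0],0]]' 0 25
```

```text
time_s: 42.23
ee_pos: [0.604, -0.3596, 0.1347]
eef_rot: [3.141, -0.0, 0.138]
force: [0.6, 0.2, 0.3]
grip_width: 0.0749
grip_force: 0.0
time_s: 42.73
ee_pos: [0.6038, -0.3599, 0.1345]
eef_rot: [3.141, -0.0, 0.138]
force: [-0.2, 0.5, 2.0]
grip_width: 0.0469
grip_force: 25.0
```

```bash
python3 -m pendant '[[[0,0,0.8],0],[[0,0,1.5],0],[[0,0,2.2],0],[[0,0.8,1.5],0],[[-0.3,2,1],0],[[-0.4,2.5,0],0],[[-0.4,2.5,0],0],[[-0.4,2.5,0],0],[[-0.4,2.5,0],0],[[-0.4,2.5,0],0],[[-0.4,2.5,0],0],[[-0.4,2.5,0],0],[[-0.4,2.5,0],0],[[-0.4,2.5,0],0],[[0,2,0],0],[[0,0,0],0],[[0,0,0],0],[[0,0,0],0]]'
```

```text
time_s: 44.23
ee_pos: [0.5647, -0.0871, 0.2045]
eef_rot: [3.141, -0.0, 0.138]
force: [-0.5, 0.5, -3.7]
grip_width: 0.0472
grip_force: 25.0
```

```bash
python3 -m pendant '[[[0,0,-1.2],0],[[0,0,-1.8],0],[[0,0,-1.8],0],[[0,0,-1.0],0],[[0,0,-0.4],0],[[0,0,0],0],[[0,0,0],0],[[0,0,0],0]]'
```

```text
time_s: 44.9
ee_pos: [0.5652, -0.0871, 0.1433]
eef_rot: [3.141, -0.002, 0.138]
force: [0.3, -0.2, -3.9]
grip_width: 0.0469
grip_force: 25.0
```

```bash
python3 -m pendant '[[[0,0,-0.15],0],[[0,0,-0.15],0],[[0,0,-0.1],0],[[0,0,0],0],[[0,0,0],0]]'
```

```text
time_s: 45.32
ee_pos: [0.5648, -0.0868, 0.1385]
eef_rot: [3.141, -0.0, 0.138]
force: [-0.4, 0.4, -0.8]
grip_width: 0.0468
grip_force: 25.0
```

```bash
python3 -m pendant '[[[0,0,-0.08],0],[[0,0,0],0],[[0,0,0],0]]'
```

```text
time_s: 45.57
ee_pos: [0.5652, -0.0869, 0.1384]
eef_rot: [3.141, -0.002, 0.138]
force: [-1.6, 0.8, 5.1]
grip_width: 0.0473
grip_force: 25.0
```

Release, rise, retreat toward −y and verify.

```bash
python3 -m pendant '[[[0,0,0],0],[[0,0,0],0],[[0,0,0],0],[[0,0,1],0],[[0,0,2],0],[[0,0,3],0],[[0,0,1.2],0],[[-1,-2,0],0],[[-1,-3,0],0],[[-1,-3,0],0],[[-1,-3,0],0],[[-1,-3,0],0],[[-1,-3,0],0],[[-1,-3,0],0],[[-1,-3,0],0],[[-1,-2,0],0],[[0,0,0],0],[[0,0,0],0]]' 0.8; python3 - <<'E'
from h import *
P=dict(blue=(.5388,.1008),red=(.5515,.0068),green=(.5645,-.0875))
out=[]
for n,(y0,y1,x0,x1,S) in dict(side=(140,320,170,350,2),top=(140,300,60,340,1.4)).items():
    c,K,T=cam(n); a=cv2.resize(c,None,fx=3,fy=3,interpolation=2)
    for p in P.values():
        for R,z in((.028,.009),(.024,.169)):
            q=np.array([(proj([p[0]+R*np.cos(t),p[1]+R*np.sin(t),z],K,T)+.5)*3 for t in np.linspace(0,6.28,60)]).astype(np.int32); cv2.polylines(a,[q],True,(255,255,0),1)
    if n=="top":
        q=np.array([(proj([.4605+.0235*np.cos(t),.3625+.0235*np.sin(t),.118],K,T)+.5)*3 for t in np.linspace(0,6.28,60)]).astype(np.int32); cv2.polylines(a,[q],True,(255,0,255),1)
    save(a[3*y0:3*y1,3*x0:3*x1] if n=="side" else cv2.resize(a[3*y0:3*y1,3*x0:3*x1],None,fx=.95,fy=.95),f"pics/f{n}.png")
E
```

```text
time_s: 47.07
ee_pos: [0.4743, -0.3375, 0.2099]
eef_rot: [3.142, -0.0, 0.136]
force: [0.3, -0.0, 0.7]
grip_width: 0.0755
grip_force: 0.0
```

View pics/fside.png

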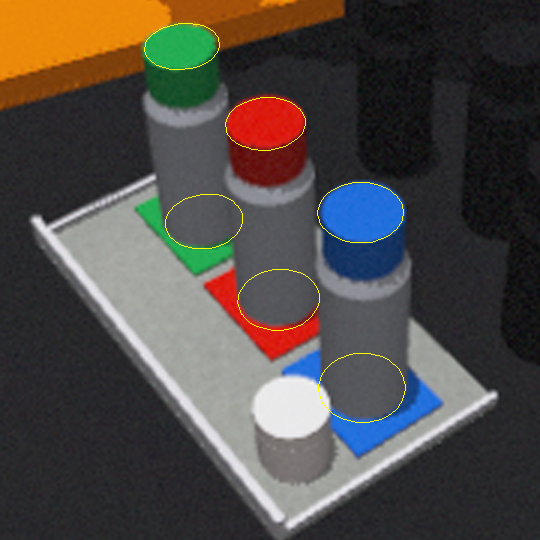

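View pics/ftop.png

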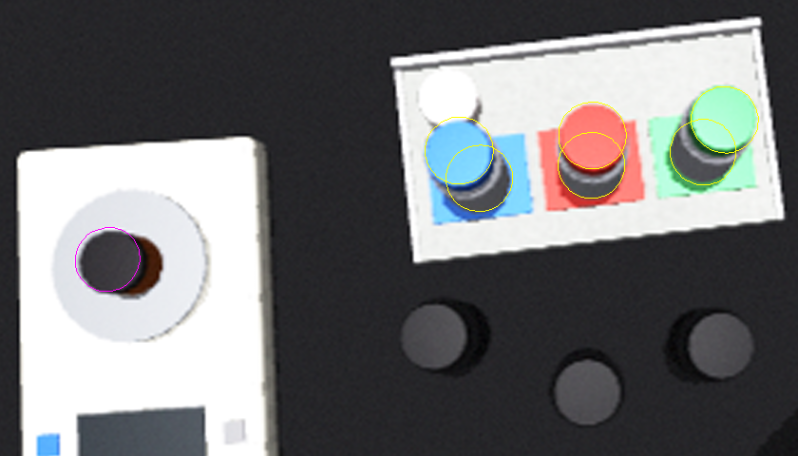

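The lids match the target outlines in the side view at (182,47), (265,124) and (361,213). The top view agrees, and the amber jar stands in the middle of the pan at (110,261). Everything is upright and the robot is clear, so I hand in.

```bash
python3 -c "
from station import ctrl
print(ctrl.hand_in())"
```

```text
the job is handed in; nothing more can be done
None
```

The job is handed in at about 47 s of the 136 s allowed: the amber jar stands upright within about 3 mm of the balance pan's middle, each flask is upright within about 3 mm of the centre of its own pad, and nothing tipped or touched the white jar or the black look-alikes.

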